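# Clamp the gel tray in the cam-locked caster

### The arm

A 6-joint arm with a two-finger parallel gripper is mounted at the origin on the work surface. World frame = base frame: x ahead of the robot, y to its left, z up, the work surface at z = 0. Lengths are in m, angles in rad, forces in N, time in s.
With the tool pointing down it reaches from about 0.225 to 0.875 m from the base axis. Payload 3.4 kg.
Tool frame: the origin (TCP) lies between the finger pads; the fingertips stand 11 mm ahead of it and the grasp point (between the pads) lies 8 mm behind it; z points along the fingers, y is the line along which they close (so a half turn about z gives the same grasp; the last joint's range is limited). The gripper opens to 85 mm and grips with 20 to 120 N. Pads are 22 mm wide; open, the fingers measure 114 mm over their backs; the gripper's body (76 mm by 85 mm) begins 54 mm behind the grasp point. The pads swing forward as they close: fully open they stand 13 mm farther back than shut.
Start: joints at [0.984, 0.276, 1.505, -0, 1.361, -0.121], TCP at [0.258, 0.514, 0.242] pointing down, gripper open.
Joint ranges: [-2.89, 2.89], [-0.75, 2.08], [0.22, 2.7], [-1.18, 4.32], [0.11, 2.71], [-2.7, 2.7]. Speed limits (rad/s): [2.57, 2.57, 3.14, 3.14, 3.14, 3.14].

### API

Orientations are given as a unit quaternion [w, x, y, z].
In Python, from rig import sensors, eyes, manip gives the robot as it stands.
- The arm moves only by the tool drive_tool, never from a script. Its argument "deltas" is a list of rows, each an object with "linear": the shift along the world's x, y, z in mm, a list of three; "twist": the turn about the world's z in degrees; "claw": the opening, from 0 (shut) to 1 (fully open). In form: [{"linear": [tx, ty, tz], "twist": twist, "claw": claw}, ...]. A call has 1 to 12 rows; each row is the pose to reach, as a shift and turn from the pose commanded when the call began; what a row does not reach only later rows make up. A row lasts 1/12 s, in which the tool goes at most 41.7 mm and 7.16 degrees, less where a joint would pass 70% of its speed; a pose out of reach is approached as far as the arm can. A call with a gripper value outside its range is refused whole. The fingers move at their own pace and stop on an object; "squeeze" is the grip in N (left out, the last holds). Time passes only in rows, so rows that repeat a pose let the fingers close. It gives the time, the measured TCP pose, the force, the opening and the grip force at its end, in the units of the state.
- sensors.get_state(): the state, without advancing time (a new reading comes with each control period).
- eyes.get_image(name): name is "side" or "top" or "wrist"; returns the picture (420x560x3 uint8, red, green, blue); there is no depth.
- eyes.camera_model(name): a dict with "intrinsics" (3x3 intrinsics, pixels), "R" (3x3) and "t" (3): a world point X has camera coordinates R X + t. Camera axes: x right, y down, z forward; pixel columns grow to the right and rows downward; lengths in m; the calibration is good to about 2 mm. A picture is of the moment at which its call begins: read the wrist's pose just before it. camera_model takes no time and is no camera call; for the wrist camera it gives the pose at the moment of the call.
- manip.sign_off(): hands the job in; it is judged then, once.
The state is a dict: "clock": time; "qpos": joint angles; "qd": joint speeds; "effort": joint torques, N m; "position": TCP position; "ee_rot": TCP orientation; "contact_force": force on the tool from outside, world axes, zero at the start; "moment": the same for the moment, N m; "width": finger opening in m; "gripper_force": force on a finger pad.
Only numpy, scipy, OpenCV 4.12 (cv2) and the standard library are available. Lean on these libraries where they do the work, as an engineer would, in place of code of your own. Each camera call takes 0.05 s, during which the arm holds its last target. There are 200 camera calls.

### The job

Set the red-sided gel tray down flat in the purple caster, between the two gasketed end walls, and let go of it. Then turn the crank clockwise by its knob, gently, without shoving the caster about on its rubber feet, until the cam has pushed the sliding wall up and its follower rests on the flat dwell of the cam, so that the tray stays clamped at full spring force with nobody holding the crank. Leave the comb, the jar and the tip box where they are.

Things in the scene. Friction and masses are not known exactly. Their poses are not given: they have to be found in the camera images.
- tray: Loose gel casting tray, 64 mm wide (x) x 100 mm long (y) x 23 mm high, about 90 g: clear floor 5 mm thick, red side walls 5 mm thick along its length, ends open. Origin: centre of its underside, z up. Can be gripped across its 64 mm width by the outside of the red walls. Lies in the caster with its y along the caster's y; either end may point to the fixed wall
- caster: Gel caster: purple plate 130 (x) x 240 (y) mm, top at z = 12 mm, on rubber feet stuck to the bench that give 1 mm sideways per 7 N. Origin on the bench under its middle, z up. At its +y end a cream fixed wall with red gasket, face at y = 100 mm, top at z = 42 mm. Rails 4 mm high, inner faces at x = +-35 mm: the tray has 3 mm play each side. The crank is at the -y end
- seat (a point): Middle of the tray's place: on the deck, 12 mm above the bench, midway between the fixed wall and the opened sliding wall, axes as the caster's. The gap between the walls is 108 mm: 4 mm play at each end of the tray
- end_wall: Sliding end wall, cream with red gasket, 84 x 14 x 30 mm, top at z = 42 mm, origin under its middle, held open by a return spring. The cam pushes it along the caster's +y; it brings the tray up to the fixed wall (8 mm from open) and stops, while the cam goes on compressing the press springs behind it to 40 N: where the wall stands does not tell when the dwell is reached
- shaft (a point): Axis of the upright camshaft and crank, at the height of the knob's middle (79 mm above the bench). Hub below it: top at z = 60 mm. The crank hub is indexed on the camshaft by its users, so the crank angle of the dwell's middle differs from day to day, anywhere from 1.5 to 3.5 rad, and has to be felt at the knob. The dwell is 0.36 rad wide
- knob_mid (a point): Middle of the black crank knob: upright, freely spinning cylinder, 24 mm diameter, 40 mm tall (z = 58 to 98 mm), 50 mm from the shaft's axis. Can be gripped from above and led round without turning the tool. Crank arm below it: 16 mm wide, top at z = 58 mm
- crank (a joint): Crank angle, rad. 0: knob on the caster's +x side; grows clockwise from above, to -y, -x, +y; starts at 0 to 0.15, ends at 5. It turns loosely (1 N at the knob) until the cam meets the follower; from there the knob pushes back with 4 to 9 N (let go, it springs back). Up to the dwell this fades to about 1 N of friction and the crank stays put; past the dwell it is driven on and the clamp opens
- comb: Bystander: black gel comb lying flat, 72 x 29 x 5 mm, origin under its middle
- jar: Bystander: glass jar with blue cap, 64 mm diameter, 100 mm tall, origin under its middle
- tip_box: Bystander: blue pipette tip box with clear lid, 85 x 120 x 62 mm, origin under its middle
There are look-alikes about, which are no part of the job. There is more than one size of the tray; the job needs the largest.

How it is judged:
By the outcome, as a careful person would: the job done as asked, in the order asked, and still so for the second after the job is handed in, with the robot touching nothing.
It also fails if it takes over 72 s, if anything falls off the work surface, if the arm or the gripper's body presses on something with over 40 N, if the wrist force passes 120 N, or if a joint passes its speed limit or range.

## Working session

There is one attempt and no reset: what is moved stays moved. The work goes in short steps, Python scripts to look and compute and a tool call to move; the robot and the scene stay as the last step left them, time stands still between calls to the robot, and variables do not carry over. Pictures are saved under pics/ and viewed, at most 10 in all, crops included, and the job is handed in when it is done.

Besides the shell and the picture viewer there is one more tool, called as a command line: name --argument value ..., lists and objects as JSON in quotes. drive_tool: Moves the arm, as the interface text tells. Its arguments: {"type":"object","properties":{"deltas":{"type":"array","items":{"type":"object","properties":{"linear":{"type":"array","items":{"type":"number"}},"twist":{"type":"number"},"claw":{"type":"number"}}}},"squeeze":{"type":"number"}},"required":["deltas"]}

```bash
ls; mkdir -p pics; python3 - <<'E'
from rig import sensors, eyes
import cv2
for n in("top","side"):
    im=eyes.get_image(n); cv2.imwrite(f"pics/{n}0.png",im[:,:,::-1])
    m=eyes.camera_model(n); print(n,m)
print(sensors.get_state())
E
```

```text
pics
top {'intrinsics': array([[458.56030135,   0.        , 280.27232098],
       [  0.        , 458.56030135, 204.1317974 ],
       [  0.        ,   0.        ,   1.        ]]), 'R': array([[-0.02925697, -0.99938236,  0.01946601],
       [-0.99344039,  0.02691827, -0.11113771],
       [ 0.11054507, -0.02258988, -0.99361435]]), 't': array([6.45507141e-04, 4.71405001e-01, 1.10674569e+00])}
side {'intrinsics': array([[513.01194492,   0.        , 273.98355469],
       [  0.        , 513.01194492, 207.54878712],
       [  0.        ,   0.        ,   1.        ]]), 'R': array([[ 0.68960431, -0.72384427, -0.02225717],
       [-0.46143906, -0.41550928, -0.78385332],
       [ 0.55813967,  0.55081895, -0.620547  ]]), 't': array([-0.32042272,  0.29152046,  1.10162002])}
{'clock': 0.1, 'qpos': array([ 9.84000250e-01,  2.76520780e-01,  1.50599087e+00,  2.47373505e-05,
        1.36070342e+00, -1.20991454e-01]), 'qd': array([-0.00011059, -0.0015398 , -0.00127499, -0.00079066,  0.00015854,
       -0.00068023]), 'effort': array([ 1.07763488e-03, -4.17697906e+01, -2.46405011e+01, -3.66622153e-04,
        5.79109619e-03,  1.09235224e-06]), 'position': array([0.25800064, 0.51336948, 0.2415387 ]), 'ee_rot': array([-2.92470404e-04,  2.30804886e-01,  9.72999715e-01, -7.56743147e-04]), 'contact_force': array([-0.53966273, -0.58458467, -0.29015672]), 'moment': array([0.03161451, 0.03270061, 0.00776962]), 'gripper_force': 0.0, 'width': 0.08519497256941384}
```

View pics/top0.png

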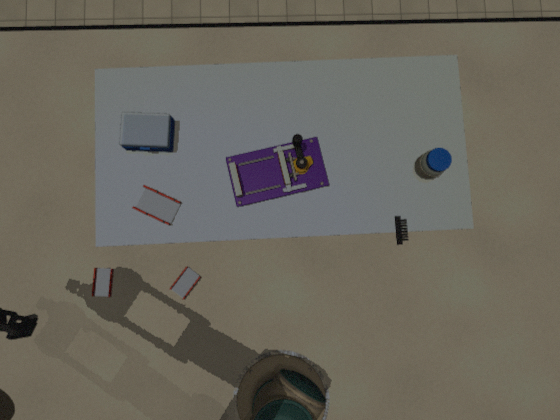

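View pics/side0.png

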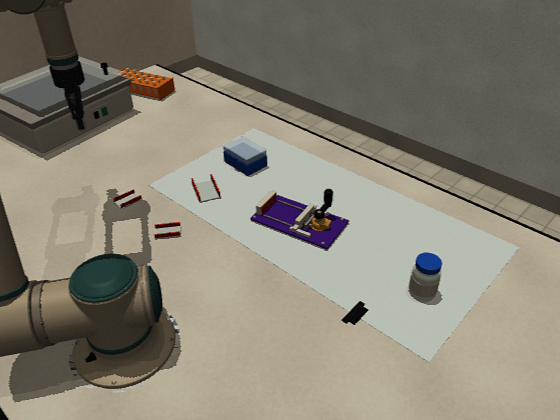

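Top view: there are three red-sided trays, at (157,205), (102,282) and (185,282). The one at (157,205) looks largest. The caster is at (277,172), with the fixed wall at (236,180) and the knob at (297,140). I'll measure all of these next.

```bash
cat > h.py <<'E'
import numpy as np, cv2
from rig import sensors, eyes
def ray(m,uv,z):
    uv=np.atleast_2d(np.asarray(uv,float)); K,R,t=np.array(m["intrinsics"]),np.array(m["R"]),np.array(m["t"])
    d=np.c_[uv,np.ones(len(uv))]@np.linalg.inv(K).T@R; c=-R.T@t
    return (c+d*((z-c[2])/d[:,2])[:,None])[:,:2]
def proj(m,X):
    p=np.atleast_2d(X)@np.array(m["R"]).T+m["t"]; q=p@np.array(m["intrinsics"]).T
    return q[:,:2]/q[:,2:]
def red(im):
    h=cv2.cvtColor(im,cv2.COLOR_RGB2HSV); return (((h[...,0]<8)|(h[...,0]>172))&(h[...,1]>130)&(h[...,2]>60)).astype(np.uint8)
def purple(im):
    h=cv2.cvtColor(im,cv2.COLOR_RGB2HSV); return ((h[...,0]>125)&(h[...,0]<150)&(h[...,1]>120)).astype(np.uint8)
def rectw(m,pts,z):
    w=ray(m,pts,z).astype(np.float32)*1000; return cv2.minAreaRect(w),w
E
python3 - <<'E'
from h import *
im=cv2.imread("pics/top0.png")[:,:,::-1].copy(); m=eyes.camera_model("top")
r=red(im); big=cv2.morphologyEx(r,cv2.MORPH_CLOSE,np.ones((25,25)))
n,l,s,c=cv2.connectedComponentsWithStats(big)
for i in range(1,n):
    ys,xs=np.where((l==i)&(r>0))
    if len(xs)<15: continue
    print("red",c[i].round(),len(xs),rectw(m,np.c_[xs,ys],.02)[0])
p=purple(im); ys,xs=np.where(p); ok=(abs(xs-277)<70)&(abs(ys-172)<60)
print("purple",rectw(m,np.c_[xs,ys][ok],.012)[0], cv2.boxPoints(cv2.minAreaRect(np.c_[xs,ys][ok].astype(np.float32))))
print("knobtop",ray(m,[[297,138]],.098))
a=cv2.resize(im[120:320,80:350],None,fx=2.9,fy=2.9,interpolation=cv2.INTER_CUBIC)
cv2.imwrite("pics/crop1.png",a[:,:,::-1])
E
```

```text
red [156. 204.] 89 ((479.62445068359375, 294.07086181640625), (96.91072845458984, 62.210174560546875), 63.42342758178711)
red [185. 283.] 54 ((286.59576416015625, 224.85098266601562), (43.49730682373047, 62.82707214355469), 51.52359390258789)
red [101. 282.] 49 ((294.2858581542969, 425.56842041015625), (42.59050369262695, 65.03105163574219), 85.431884765625)
purple ((556.7617797851562, -6.681243896484375), (127.15501403808594, 236.45040893554688), 11.75302505493164) [[225.44072 157.59517]
 [316.91226 136.32274]
 [328.22058 184.94872]
 [236.74905 206.22115]]
knobtop [[ 0.61870325 -0.05494291]]
```

View pics/crop1.png

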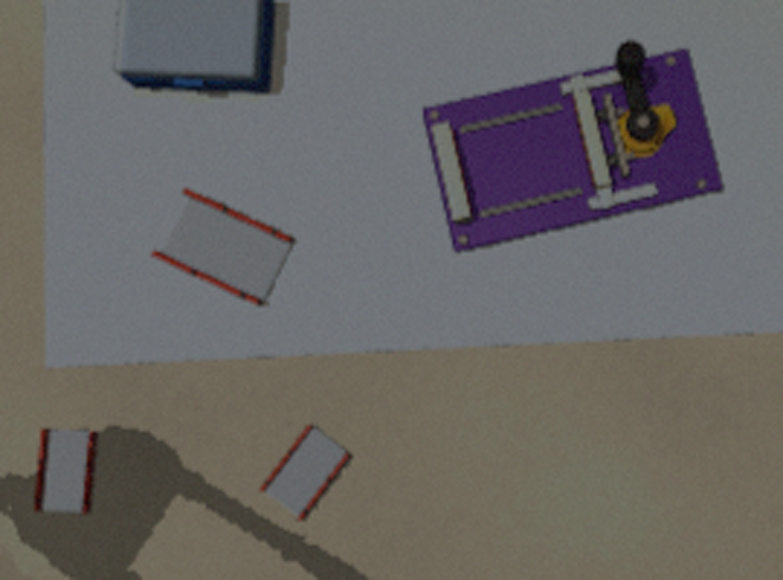

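The crop confirms it. The tray at (156,204) measures 97 x 62 mm, matching the 100 x 64 mm one, while the other two are about 64 x 43 mm. The caster centre is about (557,-7) mm with yaw about +11.8°. Tray yaw is about -26.6°. I'm moving above the tray for a wrist view.

drive_tool --deltas '[{"linear": [20,-20,0],"twist": -7,"claw": 1},{"linear": [40,-40,0],"twist": -14,"claw": 1},{"linear": [60,-60,0],"twist": -21,"claw": 1},{"linear": [80,-80,0],"twist": -28,"claw": 1},{"linear": [100,-100,0],"twist": -35,"claw": 1},{"linear": [120,-120,0],"twist": -42,"claw": 1},{"linear": [140,-140,0],"twist": -49,"claw": 1},{"linear": [160,-160,0],"twist": -56,"claw": 1},{"linear": [180,-180,0],"twist": -63,"claw": 1},{"linear": [200,-200,0],"twist": -70,"claw": 1},{"linear": [222,-219,0],"twist": -77,"claw": 1},{"linear": [222,-219,0],"twist": -84,"claw": 1}]'

```text
clock: 1.1
position: [0.4841, 0.2913, 0.2417]
ee_rot: [0.002, 0.825, 0.565, 0.0]
contact_force: [0.0, -0.4, -0.2]
width: 0.0852
gripper_force: 0.0
```

drive_tool --deltas '[{"linear": [0,0,0],"twist": -6,"claw": 1},{"linear": [0,0,0],"twist": -6,"claw": 1},{"linear": [0,0,0],"twist": -6,"claw": 1}]'

```text
clock: 1.35
position: [0.4801, 0.2945, 0.2419]
ee_rot: [-0.0, 0.851, 0.526, -0.0]
contact_force: [0.7, -0.2, 0.4]
width: 0.0854
gripper_force: 0.0
```

```bash
python3 - <<'E'
from h import *
s=sensors.get_state(); m=eyes.camera_model("wrist"); im=eyes.get_image("wrist"); cv2.imwrite("pics/w1.png",im[:,:,::-1])
print(s["clock"],s["position"],s["ee_rot"],s["qpos"]); print(m)
r=red(im); n,l,st,c=cv2.connectedComponentsWithStats(r)
for i in range(1,n):
    if st[i,4]>100: print(c[i],st[i])
E
```

```text
1.35 [0.48010689 0.2945419  0.24190046] [-2.44562816e-05  8.50576913e-01  5.25850461e-01 -4.55008377e-04] [ 4.26797438e-01  2.58944803e-01  1.53000495e+00 -6.82726299e-05
  1.35355179e+00  8.90179046e-01]
{'intrinsics': array([[293.35061765,   0.        , 276.06305214],
       [  0.        , 293.35061765, 212.85411931],
       [  0.        ,   0.        ,   1.        ]]), 'R': array([[ 8.94500973e-01, -4.47065990e-01, -9.62892303e-05],
       [-4.30310184e-01, -8.61033904e-01,  2.71023546e-01],
       [-1.21248318e-01, -2.42389392e-01, -9.62572713e-01]]), 't': array([-0.29838807,  0.4238838 ,  0.50719396])}
[250.48091603 162.90076336] [248 147   5  33 131]
[299.48854962 162.8778626 ] [298 147   4  33 131]
[251.30882353 198.75      ] [249 182   5  35 136]
[298.59558824 197.86764706] [297 182   5  34 136]
```

View pics/w1.png

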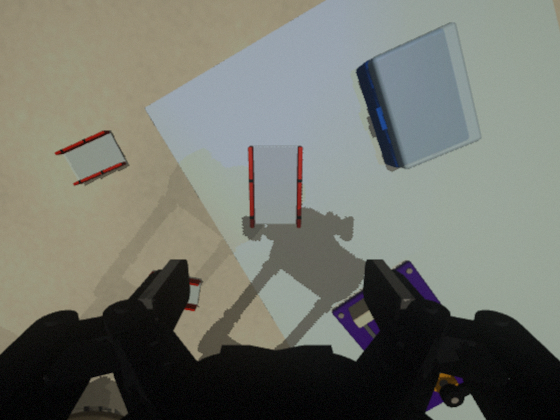

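The tray stands upright in the image at (276,187), aligned with the fingers. I'll measure its pose from the wrist view.

```bash
python3 - <<'E'
from h import *
im=cv2.imread("pics/w1.png")[:,:,::-1].copy()
m={'intrinsics': np.array([[293.35061765,0,276.06305214],[0,293.35061765,212.85411931],[0,0,1]]), 'R': np.array([[ 8.94500973e-01, -4.47065990e-01, -9.62892303e-05],[-4.30310184e-01, -8.61033904e-01,  2.71023546e-01],[-1.21248318e-01, -2.42389392e-01, -9.62572713e-01]]), 't': np.array([-0.29838807,  0.4238838 ,  0.50719396])}
r=red(im); r[:,:240]=0; r[:,310:]=0; r[:140]=0; r[232:]=0
ys,xs=np.where(r)
for z in(.023,.015): print(rectw(m,np.c_[xs,ys],z)[0])
# wall lines
for a,b in((240,275),(275,310)):
    k=(xs>=a)&(xs<b); w=ray(m,np.c_[xs,ys][k],.023)*1000
    v=cv2.fitLine(w.astype(np.float32),cv2.DIST_L2,0,.01,.01).ravel(); print(v, np.degrees(np.arctan2(v[1],v[0])),w.mean(0))
# caster in wrist
E
```

```text
((479.2157287597656, 294.3332214355469), (98.32291412353516, 63.00944900512695), 63.458316802978516)
((478.4942626953125, 292.95867919921875), (100.5683822631836, 64.44842529296875), 63.45834732055664)
[4.4926873e-01 8.9339668e-01 4.5522726e+02 3.1118918e+02] 63.303223 [455.22727147 311.18917801]
[4.4547570e-01 8.9529401e-01 5.0697580e+02 2.8503738e+02] 63.54622 [506.97580583 285.03736886]
```

drive_tool --deltas '[{"linear": [-1,-0.5,-35],"twist": 0,"claw": 1},{"linear": [-1,-0.5,-70],"twist": 0,"claw": 1},{"linear": [-1,-0.5,-105],"twist": 0,"claw": 1},{"linear": [-1,-0.5,-140],"twist": 0,"claw": 1},{"linear": [-1,-0.5,-170],"twist": 0,"claw": 1},{"linear": [-1,-0.5,-195],"twist": 0,"claw": 1},{"linear": [-1,-0.5,-212],"twist": 0,"claw": 1},{"linear": [-1,-0.5,-222],"twist": 0,"claw": 1},{"linear": [-1,-0.5,-228],"twist": 0,"claw": 1},{"linear": [-1,-0.5,-228],"twist": 0,"claw": 1},{"linear": [-1,-0.5,-228],"twist": 0,"claw": 1}]'

```text
clock: 2.32
position: [0.4798, 0.2947, 0.015]
ee_rot: [0.0, 0.851, 0.525, 0.001]
contact_force: [-0.4, 0.4, 0.1]
width: 0.0853
gripper_force: 0.0
```

drive_tool --deltas '[{"linear": [0,0,0],"twist": 0,"claw": 0.7},{"linear": [0,0,0],"twist": 0,"claw": 0.6},{"linear": [0,0,0],"twist": 0,"claw": 0.6},{"linear": [0,0,0],"twist": 0,"claw": 0.6},{"linear": [0,0,0],"twist": 0,"claw": 0.6},{"linear": [0,0,0],"twist": 0,"claw": 0.6}]' --squeeze 30

```text
clock: 2.82
position: [0.4801, 0.2947, 0.0158]
ee_rot: [0.0, 0.851, 0.525, 0.001]
contact_force: [-0.5, 0.8, 6.5]
width: 0.0629
gripper_force: 34.1
```

```bash
python3 - <<'E'
from h import *
im=eyes.get_image("side")
cv2.imwrite("pics/s1.png",cv2.resize(im[130:260,140:380],None,fx=3,fy=3,interpolation=cv2.INTER_CUBIC)[:,:,::-1])
E
```

```text
(no output)
```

View pics/s1.png

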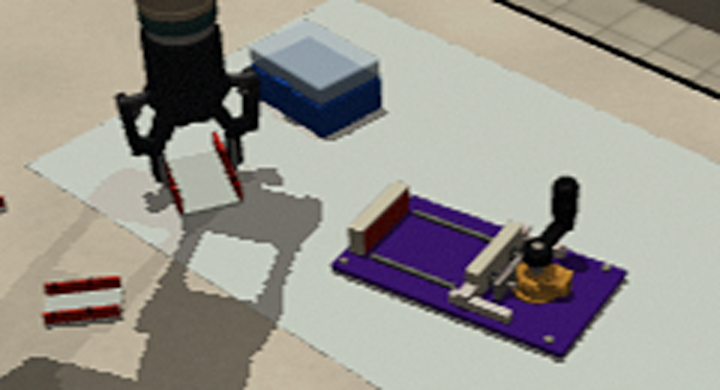

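Side view: the tray is gripped by both red walls, at crop (200,185), and held level. I'll lift it and carry it to a pose over the crank, where the wrist camera can see the caster.

drive_tool --deltas '[{"linear": [0,0,15],"twist": 0,"claw": 0.6},{"linear": [0,0,40],"twist": 0,"claw": 0.6},{"linear": [0,0,75],"twist": 0,"claw": 0.6},{"linear": [5,-20,105],"twist": 5,"claw": 0.6},{"linear": [14,-50,130],"twist": 10,"claw": 0.6},{"linear": [22,-85,150],"twist": 15,"claw": 0.6},{"linear": [30,-120,170],"twist": 20,"claw": 0.6},{"linear": [38,-155,190],"twist": 25,"claw": 0.6},{"linear": [46,-190,210],"twist": 30,"claw": 0.6},{"linear": [55,-225,230],"twist": 34,"claw": 0.6},{"linear": [63,-260,240],"twist": 38.3,"claw": 0.6},{"linear": [71,-295,245],"twist": 38.3,"claw": 0.6}]'

```text
clock: 3.87
position: [0.551, -0.0026, 0.2617]
ee_rot: [0.002, 0.631, 0.776, 0.001]
contact_force: [0.5, 0.3, -1.4]
width: 0.0631
gripper_force: 33.8
```

drive_tool --deltas '[{"linear": [8,-35,0],"twist": 0,"claw": 0.6},{"linear": [17,-70,0],"twist": 0,"claw": 0.6},{"linear": [24,-95,0],"twist": 0,"claw": 0.6},{"linear": [26,-105,0],"twist": 0,"claw": 0.6},{"linear": [26,-105,0],"twist": 0,"claw": 0.6},{"linear": [26,-105,0],"twist": 0,"claw": 0.6}]'

```text
clock: 4.37
position: [0.5757, -0.1052, 0.259]
ee_rot: [-0.001, 0.632, 0.775, 0.0]
contact_force: [-0.5, 1.0, -1.2]
width: 0.0633
gripper_force: 33.8
```

```bash
python3 - <<'E'
from h import *
import pickle
s=sensors.get_state(); m=eyes.camera_model("wrist"); im=eyes.get_image("wrist"); cv2.imwrite("pics/w2.png",im[:,:,::-1]); pickle.dump((m,s),open("w2.pkl","wb"))
t=eyes.get_image("top"); cv2.imwrite("pics/t2.png",t[:,:,::-1])
print(s["clock"],s["position"],s["ee_rot"],s["contact_force"],s["width"])
E
```

```text
4.3667 [ 0.57570943 -0.10521549  0.25896117] [-9.38788527e-04  6.32326118e-01  7.74701691e-01  2.97798950e-04] [-0.50292527  0.95957726 -1.15373994] 0.06332785411112933
```

View pics/w2.png

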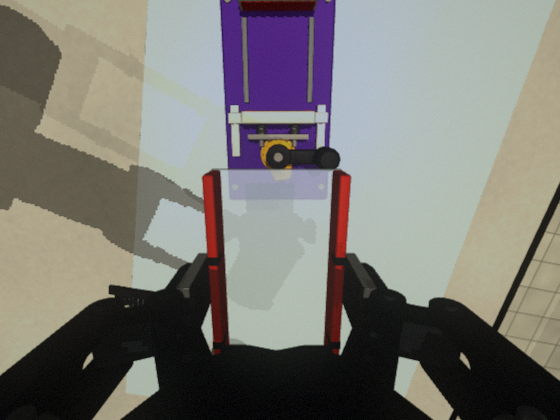

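Wrist view: the caster is upright in the image, with the fixed wall's gasket foot at row ~12 and the sliding wall top at row ~115. The shaft hub is at (277,155) and the knob at (328,158). The tray is held straight.

```bash
python3 - <<'E'
from h import *
import pickle
m,s=pickle.load(open("w2.pkl","rb")); im=cv2.imread("pics/w2.png")[:,:,::-1].copy()
p=purple(im)
L=[];R=[]
for v in range(20,165):
    x=np.where(p[v,205:345])[0]+205
    if len(x)>5: L.append((x.min(),v)); R.append((x.max()+1,v))
R=[q for q in R if not 100<q[1]]
L=[q for q in L if not 100<q[1]]
lw=[]
for nme,q in(("L",L),("R",R)):
    w=ray(m,q,.012)*1000; v=cv2.fitLine(w.astype(np.float32),cv2.DIST_HUBER,0,.01,.01).ravel(); print(nme,v,np.degrees(np.arctan2(v[1],v[0]))); lw.append(v)
d=lw[0][:2]+np.sign(lw[0][:2]@lw[1][:2])*lw[1][:2]; d/=np.linalg.norm(d); d*=np.sign(d[1]); yaw=np.arctan2(-d[0],d[1]); ex=np.array([d[1],-d[0]])
a,b=lw[0][2:]@ex,lw[1][2:]@ex; print("yaw",np.degrees(yaw),"width",b-a,"mid",(a+b)/2)
r=red(im); ys=[np.where(r[:30,u])[0].max()+1 for u in range(250,306) if r[:30,u].any()]
g=ray(m,[[277,np.median(ys)]],.012)[0]*1000; print("gasket foot row",np.median(ys),"along",g@d)
xc=(a+b)/2
yc=g@d-100; C=xc*ex+yc*d; print("caster",C,"seat",C+46*d)
np.set_printoptions(suppress=True,precision=1)
# checks
print("column @277 profile"); print([(v,tuple(im[v,300])) for v in range(104,128,1)])
for n,(u,v,z) in dict(hub=(277,155,.06),knob=(328,158,.098)).items():
    w=ray(m,[[u,v]],z)[0]*1000; print(n,w,"caster frame",(w-C)@ex,(w-C)@d)
# tray in tool: corners near far end
rt=r.copy(); rt[:165]=0; rt[360:]=0
for n,u0,u1 in(("l",195,230),("r",325,355)):
    ys,xs=np.where(rt[:,u0:u1]); print(n,ys.min(),ys.max(),xs.min()+u0,xs.max()+u0)
# top camera
t=cv2.imread("pics/t2.png")[:,:,::-1].copy(); mt=eyes.camera_model("top")
T=s["position"]*1000
print("tcp vs caster",(T[:2]-C)@ex,(T[:2]-C)@d,"tool yaw",np.degrees(np.arctan2(2*s["ee_rot"][1]*s["ee_rot"][2],2*s["ee_rot"][2]**2-1)))
E
```

```text
L [ 2.0051038e-01 -9.7969157e-01  4.8787625e+02  1.5448110e+01] -78.43319
R [ 2.043940e-01 -9.788887e-01  6.106313e+02  5.132499e+01] -78.20597
yaw 11.680416 width 127.47638 mid 544.63904
gasket foot row 2.0 along -14.060620484240456
caster [556.45252421  -1.43507684] seat [547.13970569  43.61235511]
column @277 profile
[(104, (np.uint8(79), np.uint8(42), np.uint8(125))), (105, (np.uint8(77), np.uint8(39), np.uint8(125))), (106, (np.uint8(77), np.uint8(41), np.uint8(126))), (107, (np.uint8(76), np.uint8(40), np.uint8(124))), (108, (np.uint8(80), np.uint8(41), np.uint8(127))), (109, (np.uint8(78), np.uint8(39), np.uint8(126))), (110, (np.uint8(96), np.uint8(56), np.uint8(95))), (111, (np.uint8(157), np.uint8(151), np.uint8(131))), (112, (np.uint8(177), np.uint8(187), np.uint8(181))), (113, (np.uint8(179), np.uint8(190), np.uint8(191))), (114, (np.uint8(177), np.uint8(187), np.uint8(186))), (115, (np.uint8(175), np.uint8(187), np.uint8(183))), (116, (np.uint8(176), np.uint8(189), np.uint8(183))), (117, (np.uint8(176), np.uint8(186), np.uint8(181))), (118, (np.uint8(177), np.uint8(187), np.uint8(181))), (119, (np.uint8(174), np.uint8(187), np.uint8(179))), (120, (np.uint8(178), np.uint8(187), np.uint8(177))), (121, (np.uint8(178), np.uint8(189), np.uint8(177))), (122, (np.uint8(168), np.uint8(166), np.uint8(147))), (123, (np.uint8(106), np.uint8(98), np.uint8(83))), (124, (np.uint8(48), np.uint8(37), np.uint8(57))), (125, (np.uint8(42), np.uint8(30), np.uint8(63))), (126, (np.uint8(41), np.uint8(28), np.uint8(59))), (127, (np.uint8(43), np.uint8(27), np.uint8(65)))]
hub [568.1 -64.7] caster frame -1.3575679358285895 -64.28007995237542
knob [617.2 -54.6] caster frame 48.726297886393155 -64.3490823192729
l 171 353 203 222
r 171 353 329 350
tcp vs caster -2.1524797356951 -105.52994113272095 tool yaw 78.44399700590021
```

```bash
python3 - <<'E'
from h import *
import pickle
m,s=pickle.load(open("w2.pkl","rb")); im=cv2.imread("pics/w2.png")[:,:,::-1].copy()
y=np.radians(11.68); ex=np.array([np.cos(y),np.sin(y)]); d=np.array([-np.sin(y),np.cos(y)])
for n,u,v,z in(("wall front top",300,110.3,.042),("wall back top",300,122.7,.042),("hub",277,155.5,.06),("knob",328,158,.098)):
    w=ray(m,[[u,v]],z)[0]*1000; print(n,"across",w@ex,"along",w@d)
print([tuple(map(int,im[v,277])) for v in range(0,20)])
print("purple bottom",[(v,tuple(map(int,im[v,240]))) for v in range(192,204)], [ (ray(m,[[277,v]],.012)[0]*1000)@d for v in (12,198)])
# top0 check of walls: fixed wall top centroid
t=cv2.imread("pics/top0.png")[:,:,::-1].copy(); mt=eyes.camera_model("top")
w=(t.min(2)>120)&(t[...,2]<t[...,0]+8); w[:, :228]=0; w[:,246:]=0; w[:155]=0; w[200:]=0
ys,xs=np.where(w); P=ray(mt,np.c_[xs,ys],.042)*1000; q=P@d; print(len(xs),"fixed wall top along",q.min(),q.max(),"across",(P@ex).min(),(P@ex).max())
E
```

```text
wall front top across 569.2425360920923 along -130.35753223324429
wall back top across 569.5044207466251 along -143.68310083833643
hub across 543.2819608502091 along -178.88253809802023
knob across 593.3666031678854 along -178.4053840700336
[(73, 58, 48), (72, 25, 19), (59, 13, 10), (46, 9, 5), (52, 14, 13), (47, 9, 3), (51, 13, 13), (47, 9, 13), (49, 12, 7), (48, 3, 5), (43, 11, 24), (37, 16, 54), (38, 19, 65), (35, 14, 61), (32, 11, 62), (32, 15, 60), (54, 25, 89), (76, 38, 121), (78, 38, 128), (79, 37, 126)]
purple bottom [(192, (156, 156, 177)), (193, (157, 157, 177)), (194, (153, 156, 173)), (195, (158, 158, 177)), (196, (155, 156, 176)), (197, (155, 156, 176)), (198, (154, 155, 175)), (199, (161, 167, 175)), (200, (173, 182, 183)), (201, (176, 186, 186)), (202, (177, 188, 186)), (203, (178, 191, 189))] [np.float64(-23.783205104665644), np.float64(-237.95754551203694)]Traceback (most recent call last):
  File "<stdin>", line 12, in <module>
    return umr_minimum(a, axis, None, out, keepdims, initial, where)
ValueError: zero-size array to reduction operation minimum which has no identity
```

drive_tool --deltas '[{"linear": [-6,30,0],"twist": 0,"claw": 0.6},{"linear": [-13,68,0],"twist": 0,"claw": 0.6},{"linear": [-20,104,-10],"twist": 0,"claw": 0.6},{"linear": [-25,130,-35],"twist": 0,"claw": 0.6},{"linear": [-27,141.5,-70],"twist": 0.1,"claw": 0.6},{"linear": [-27,141.5,-105],"twist": 0.1,"claw": 0.6},{"linear": [-27,141.5,-140],"twist": 0.1,"claw": 0.6},{"linear": [-27,141.5,-168],"twist": 0.1,"claw": 0.6},{"linear": [-27,141.5,-185],"twist": 0.1,"claw": 0.6},{"linear": [-27,141.5,-191],"twist": 0.1,"claw": 0.6},{"linear": [-27,141.5,-191],"twist": 0.1,"claw": 0.6},{"linear": [-27,141.5,-191],"twist": 0.1,"claw": 0.6}]'

```text
clock: 5.47
position: [0.5497, 0.0366, 0.0692]
ee_rot: [0.0, 0.631, 0.776, 0.0]
contact_force: [1.1, 0.7, -1.0]
width: 0.0631
gripper_force: 33.7
```

```bash
python3 - <<'E'
from h import *
s=sensors.get_state(); print(s["clock"],s["position"],s["contact_force"])
a=eyes.get_image("wrist"); b=eyes.get_image("side")[150:260,220:380]; b=cv2.resize(b,(611,420),interpolation=cv2.INTER_CUBIC)
a=cv2.resize(a[120:],(400,300)); c=np.zeros((420,780,3),np.uint8); b=cv2.resize(b,(380,261)); c[:300,:400]=a; c[:261,400:]=b
cv2.imwrite("pics/p3.png",c[:,:,::-1])
E
```

```text
5.4667 [0.54972285 0.03660645 0.06919299] [ 1.12075639  0.71421036 -1.03315578]
```

View pics/p3.png

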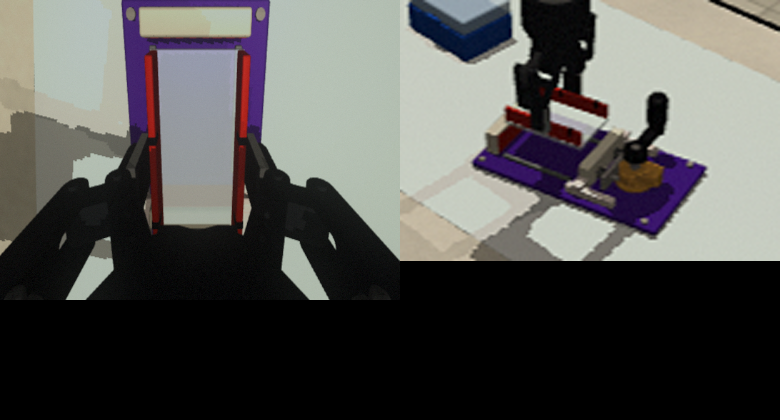

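The tray hangs centred between the walls, with its wrist-crop edges at x 148–250 against the plate's 125–268. I'm lowering it onto the deck.

drive_tool --deltas '[{"linear": [-1,0,-12],"twist": 0,"claw": 0.6},{"linear": [-1,0,-24],"twist": 0,"claw": 0.6},{"linear": [-1,0,-32],"twist": 0,"claw": 0.6},{"linear": [-1,0,-36],"twist": 0,"claw": 0.6},{"linear": [-1,0,-38],"twist": 0,"claw": 0.6},{"linear": [-1,0,-39],"twist": 0,"claw": 0.6},{"linear": [-1,0,-39],"twist": 0,"claw": 0.6},{"linear": [-1,0,-39],"twist": 0,"claw": 0.6}]'

```text
clock: 6.23
position: [0.5487, 0.0357, 0.0298]
ee_rot: [0.0, 0.631, 0.776, 0.0]
contact_force: [-0.9, 0.4, -1.4]
width: 0.063
gripper_force: 33.8
```

drive_tool --deltas '[{"linear": [0,0,-1],"twist": 0,"claw": 0.6},{"linear": [0,0,-1.5],"twist": 0,"claw": 0.6},{"linear": [0,0,-2],"twist": 0,"claw": 0.6},{"linear": [0,0,-2],"twist": 0,"claw": 0.6},{"linear": [0,0,-2],"twist": 0,"claw": 0.6}]'

```text
clock: 6.65
position: [0.5486, 0.0358, 0.0278]
ee_rot: [0.0, 0.631, 0.776, 0.0]
contact_force: [-1.0, -0.2, 3.0]
width: 0.0632
gripper_force: 34.3
```

Contact with the deck is felt (about 4 N upward). Releasing, then rising.

drive_tool --deltas '[{"linear": [0,0,0],"twist": 0,"claw": 0.78},{"linear": [0,0,0],"twist": 0,"claw": 0.85},{"linear": [0,0,0],"twist": 0,"claw": 0.95},{"linear": [0,0,0],"twist": 0,"claw": 0.95},{"linear": [0,0,5],"twist": 0,"claw": 0.95},{"linear": [0,0,20],"twist": 0,"claw": 0.95},{"linear": [0,0,50],"twist": 0,"claw": 0.95},{"linear": [4,-20,90],"twist": 0,"claw": 0.95},{"linear": [10,-50,125],"twist": 0,"claw": 0.95},{"linear": [16,-82,155],"twist": 0,"claw": 0.95},{"linear": [18,-90,165],"twist": 0,"claw": 0.95},{"linear": [18,-90,165],"twist": 0,"claw": 0.95}]'

```text
clock: 7.65
position: [0.5699, -0.0581, 0.1974]
ee_rot: [0.005, 0.632, 0.775, 0.002]
contact_force: [2.0, -0.3, 0.8]
width: 0.0812
gripper_force: 0.0
```

```bash
python3 - <<'E'
from h import *
import pickle
s=sensors.get_state(); m=eyes.camera_model("wrist"); a=eyes.get_image("wrist"); pickle.dump((m,s),open("w4.pkl","wb"))
cv2.imwrite("pics/w4.png",a[:,:,::-1]); print(s["clock"],s["position"],s["contact_force"])
E
```

```text
7.65 [ 0.56990782 -0.05807688  0.19744405] [ 1.99865828 -0.25477352  0.79180688]
```

View pics/w4.png

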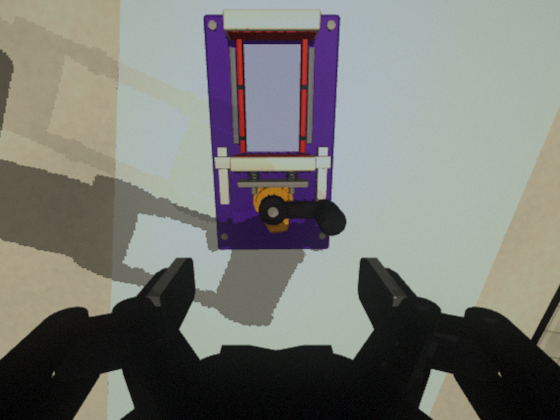

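The tray lies flat between rails and walls at (272,97), released. The knob top is at about (328,217) and the hub at (273,212). I'm refining the shaft and knob positions.

```bash
python3 - <<'E'
from h import *
import pickle
m,s=pickle.load(open("w4.pkl","rb")); im=cv2.imread("pics/w4.png")[:,:,::-1].copy()
y=np.radians(11.68); ex=np.array([np.cos(y),np.sin(y)]); d=np.array([-np.sin(y),np.cos(y)])
g=cv2.cvtColor(im,cv2.COLOR_RGB2GRAY)
# knob silhouette: top disk rim is the outermost end
b=(g<45).astype(np.uint8); b[:195]=0;b[240:]=0;b[:,:255]=0;b[:,350:]=0
n,l,st,c=cv2.connectedComponentsWithStats(b)
i=1+np.argmax(st[1:,4]); print(st[i]); 
ys,xs=np.where(l==i); print("right edge",xs.max(),"bottom/top right part",ys[xs>325].min(),ys[xs>325].max())
for r in range(196,238,2): print(r,''.join('#' if l[r,u]==i else '.' for u in range(255,350,1)))
e=np.array([0,0,0.])
for px,z,nm in(((273,212),.06,"hub"),((331,217),.098,"knobtop")):
    w=ray(m,[px],z)[0]*1000; print(nm,w,w@ex,w@d)
    print(" px per 12mm:", proj(m,np.r_[w+12*ex,z*1000]/1000)-px)
w=ray(m,[(300,156)],.042)[0]*1000; print("wall front along",w@d)
m2=eyes.camera_model("top"); t=cv2.imread("pics/top0.png")
w=ray(m2,[(297,139)],.098)[0]*1000;print("top knob",w@ex,w@d); w=ray(m2,[(302,162)],.06)[0]*1000;print("top hub",w@ex,w@d)
E
```

```text
[ 255  195   91   45 2978]
right edge 345 bottom/top right part 199 239
196 .............##########........................................................................
198 .........##################...............................###..................................
200 .......######################..........######################....##########....................
202 ......######################################################################...................
204 .....###########################################################################...............
206 .....#############################################################################.............
208 ....##########........#############################################################............
210 ....#########...........#############################################################..........
212 ....########............###############################################################........
214 ...##########...........################################################################.......
216 ##############........##
[... 729 characters left out ...]
##################################........
232 ################.....################################################################..........
234 ################################################################.......#########...............
236 ################################################################.......##......................
hub [569.86902549 -66.70224963] 544.5654853849478 -180.68848454302045
 px per 12mm: [[12.60681699 -0.06299507]]
knobtop [615.35779455 -50.87658877] 592.3161762842133 -174.39951236596224
 px per 12mm: [[14.55793695 -0.07503025]]
wall front along -129.85581949780192
top knob 592.4305079702112 -178.49358697507142
top hub 543.3256907258672 -181.28337550477352
```

drive_tool --deltas '[{"linear": [20,0,0],"twist": 0,"claw": 0.55},{"linear": [40,0,-15],"twist": 0,"claw": 0.55},{"linear": [50,-0.5,-40],"twist": 0,"claw": 0.55},{"linear": [50,-0.5,-65],"twist": 0,"claw": 0.55},{"linear": [50,-0.5,-70],"twist": 0,"claw": 0.55},{"linear": [50,-0.5,-70],"twist": 0,"claw": 0.55},{"linear": [50,-0.5,-70],"twist": 0,"claw": 0.55},{"linear": [50,-0.5,-70],"twist": 0,"claw": 0.55}]'

```text
clock: 8.37
position: [0.6167, -0.0544, 0.1235]
ee_rot: [0.001, 0.631, 0.776, 0.0]
contact_force: [-0.2, 0.9, 0.9]
width: 0.047
gripper_force: 0.0
```

```bash
python3 - <<'E'
from h import *
s=sensors.get_state(); print(s["clock"],s["position"],s["contact_force"])
a=eyes.get_image("wrist"); b=eyes.get_image("side")[150:260,240:400]
c=np.zeros((300,780,3),np.uint8); c[:300,:400]=cv2.resize(a,(400,300)); c[:261,400:]=cv2.resize(b,(380,261),interpolation=cv2.INTER_CUBIC)
cv2.imwrite("pics/p5.png",c[:,:,::-1])
E
```

```text
8.3667 [ 0.61665301 -0.05440343  0.12350368] [-0.2348829   0.8574744   0.87066116]
```

View pics/p5.png

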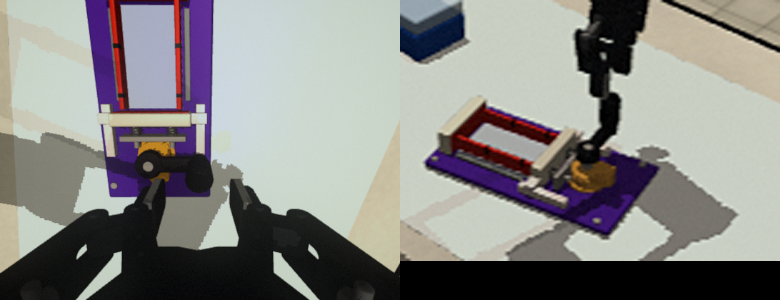

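The fingers straddle the knob (pad centre x≈195, knob x≈198 in the crop). I'm going down and gripping lightly.

drive_tool --deltas '[{"linear": [0,0,-12],"twist": 0,"claw": 0.55},{"linear": [0,0,-26],"twist": 0,"claw": 0.55},{"linear": [0,0,-38],"twist": 0,"claw": 0.55},{"linear": [0,0,-45],"twist": 0,"claw": 0.55},{"linear": [0,0,-48],"twist": 0,"claw": 0.55},{"linear": [0,0,-48],"twist": 0,"claw": 0.55},{"linear": [0,0,-48],"twist": 0,"claw": 0.45},{"linear": [0,0,-48],"twist": 0,"claw": 0.35}]' --squeeze 20

```text
clock: 9.13
position: [0.617, -0.0549, 0.0753]
ee_rot: [0.001, 0.631, 0.776, 0.0]
contact_force: [0.2, 0.2, 0.0]
width: 0.0302
gripper_force: 0.0
```

drive_tool --deltas '[{"linear": [0,0,0],"twist": 0,"claw": 0.3},{"linear": [0,0,0],"twist": 0,"claw": 0.2},{"linear": [0,0,0],"twist": 0,"claw": 0.2},{"linear": [0,0,0],"twist": 0,"claw": 0.2},{"linear": [0,0,0],"twist": 0,"claw": 0.2}]' --squeeze 20

```text
clock: 9.55
position: [0.6178, -0.0548, 0.0754]
ee_rot: [0.001, 0.631, 0.776, 0.001]
contact_force: [2.9, 0.8, 5.7]
width: 0.0233
gripper_force: 21.1
```

The knob is gripped. A helper will work out the arc deltas and split the force into tangential and radial parts.

```bash
cat > arc.py <<'E'
import sys; from h import *
y=np.radians(11.68); ex=np.array([np.cos(y),np.sin(y)]); d=np.array([-np.sin(y),np.cos(y)])
def pt(S,th,r=50): return S[0]*ex+S[1]*d+r*(np.cos(th)*ex-np.sin(th)*d)
def report(S):
    s=sensors.get_state(); p=s["position"][:2]*1000; q=np.array([p@ex,p@d])-S; th=np.arctan2(-q[1],q[0])%6.283
    rad=np.cos(th)*ex-np.sin(th)*d; tan=-np.sin(th)*ex-np.cos(th)*d; f=s["contact_force"][:2]
    print("t %.2f th %.3f r %.1f Fback %.1f Frad %.1f Fz %.1f"%(s["clock"],th,np.hypot(*q),-f@tan,f@rad,s["contact_force"][2]),p)
def rows(S,C,ths): print([(round(float(t),2),*(np.round(pt(S,t)-C,1).tolist())) for t in ths])
E
python3 - <<'E'
from arc import *
S=(544.3,-177.5); report(S); rows(S,np.array([616.9,-54.8]),np.arange(.0,.95,.1))
E
```

```text
t 9.55 th 0.024 r 49.6 Fback 0.3 Frad 3.0 Fz 5.7 [617.75524257 -54.77064372]
[(0.0, 1.0, 1.3), (0.1, 1.8, -3.7), (0.2, 2.1, -8.6), (0.3, 1.8, -13.6), (0.4, 1.1, -18.6), (0.5, -0.1, -23.4), (0.6, -1.8, -28.1), (0.7, -4.0, -32.6), (0.8, -6.6, -36.9), (0.9, -9.6, -40.9)]
```

drive_tool --deltas '[{"linear": [1.5,-1.5,0],"twist": 0,"claw": 0.2},{"linear": [1.8,-3.7,0],"twist": 0,"claw": 0.2},{"linear": [2.1,-8.6,0],"twist": 0,"claw": 0.2},{"linear": [1.8,-13.6,0],"twist": 0,"claw": 0.2},{"linear": [1.1,-18.6,0],"twist": 0,"claw": 0.2},{"linear": [1.1,-18.6,0],"twist": 0,"claw": 0.2}]'

```text
clock: 10.05
position: [0.6181, -0.0743, 0.0754]
ee_rot: [0.001, 0.631, 0.775, 0.0]
contact_force: [2.3, -0.3, 7.2]
width: 0.0237
gripper_force: 21.2
```

```bash
python3 -c "
from arc import *
S=(544.3,-177.5); report(S); rows(S,pt(S,.4),np.arange(.45,1.2,.05))"
```

```text
t 10.05 th 0.418 r 50.3 Fback 0.2 Frad 2.3 Fz 7.2 [618.13825987 -74.31896664]
[(0.45, -0.5, -2.4), (0.5, -1.2, -4.8), (0.55, -2.0, -7.2), (0.6, -2.9, -9.5), (0.65, -3.9, -11.8), (0.7, -5.1, -14.1), (0.75, -6.3, -16.2), (0.8, -7.7, -18.3), (0.85, -9.1, -20.4), (0.9, -10.7, -22.3), (0.95, -12.3, -24.2), (1.0, -14.1, -26.0), (1.05, -15.9, -27.7), (1.1, -17.8, -29.3), (1.15, -19.8, -30.8)]
```

drive_tool --deltas '[{"linear": [-0.5,-2.4,0.5],"twist": 0,"claw": 0.2},{"linear": [-1.2,-4.8,1],"twist": 0,"claw": 0.2},{"linear": [-2.9,-9.5,1],"twist": 0,"claw": 0.2},{"linear": [-5.1,-14.1,1],"twist": 0,"claw": 0.2},{"linear": [-7.7,-18.3,1],"twist": 0,"claw": 0.2},{"linear": [-9.1,-20.4,1],"twist": 0,"claw": 0.2},{"linear": [-9.1,-20.4,1],"twist": 0,"claw": 0.2}]'

```text
clock: 10.63
position: [0.6081, -0.0951, 0.0755]
ee_rot: [0.001, 0.631, 0.775, -0.0]
contact_force: [3.2, -3.0, 3.0]
width: 0.0235
gripper_force: 20.9
```

```bash
python3 -c "
from arc import *
S=(544.3,-177.5); report(S); rows(S,pt(S,.85),np.arange(.9,1.55,.05))"
```

```text
t 10.63 th 0.881 r 50.3 Fback -0.3 Frad 4.4 Fz 3.0 [608.12901689 -95.12612966]
[(0.9, -1.6, -2.0), (0.95, -3.2, -3.8), (1.0, -4.9, -5.6), (1.05, -6.8, -7.3), (1.1, -8.7, -8.9), (1.15, -10.7, -10.5), (1.2, -12.7, -11.9), (1.25, -14.9, -13.2), (1.3, -17.1, -14.4), (1.35, -19.3, -15.5), (1.4, -21.6, -16.4), (1.45, -24.0, -17.3), (1.5, -26.4, -18.0)]
```

drive_tool --deltas '[{"linear": [-1.2,-2.5,0],"twist": 0,"claw": 0.2},{"linear": [-2.7,-4.5,0],"twist": 0,"claw": 0.2},{"linear": [-4.4,-6.3,0],"twist": 0,"claw": 0.2},{"linear": [-6.3,-8.0,0],"twist": 0,"claw": 0.2},{"linear": [-8.2,-9.6,0],"twist": 0,"claw": 0.2},{"linear": [-8.2,-9.6,0],"twist": 0,"claw": 0.2}]'

```text
clock: 11.13
position: [0.5996, -0.1039, 0.0754]
ee_rot: [0.0, 0.631, 0.776, -0.0]
contact_force: [1.4, -3.0, 3.1]
width: 0.0232
gripper_force: 21.0
```

```bash
python3 -c "
from arc import *
S=(544.6,-178.3); report(S); rows(S,pt(S,1.1),np.arange(1.15,1.75,.05))"
```

```text
t 11.13 th 1.123 r 49.7 Fback -0.7 Frad 3.2 Fz 3.1 [ 599.55859377 -103.86410454]
[(1.15, -2.0, -1.5), (1.2, -4.1, -2.9), (1.25, -6.2, -4.2), (1.3, -8.4, -5.4), (1.35, -10.6, -6.5), (1.4, -12.9, -7.5), (1.45, -15.3, -8.3), (1.5, -17.7, -9.1), (1.55, -20.1, -9.7), (1.6, -22.5, -10.2), (1.65, -25.0, -10.6), (1.7, -27.5, -10.8), (1.75, -30.0, -10.9)]
```

drive_tool --deltas '[{"linear": [-1.9,-2.2,0],"twist": 0,"claw": 0.2},{"linear": [-4.0,-3.6,0],"twist": 0,"claw": 0.2},{"linear": [-6.1,-4.9,0],"twist": 0,"claw": 0.2},{"linear": [-6.1,-4.9,0],"twist": 0,"claw": 0.2}]'

```text
clock: 11.47
position: [0.5931, -0.1084, 0.0754]
ee_rot: [-0.0, 0.631, 0.776, -0.0]
contact_force: [1.5, -1.9, 5.2]
width: 0.0234
gripper_force: 21.1
```

```bash
python3 -c "
from arc import *
S=(544.6,-179); report(S); rows(S,pt(S,1.25),np.arange(1.3,2.05,.05))"
```

```text
t 11.47 th 1.277 r 49.3 Fback 0.4 Frad 2.4 Fz 5.2 [ 593.08100454 -108.35415064]
[(1.3, -2.2, -1.2), (1.35, -4.4, -2.3), (1.4, -6.7, -3.3), (1.45, -9.1, -4.1), (1.5, -11.5, -4.9), (1.55, -13.9, -5.5), (1.6, -16.4, -6.0), (1.65, -18.8, -6.3), (1.7, -21.3, -6.6), (1.75, -23.8, -6.7), (1.8, -26.3, -6.7), (1.85, -28.8, -6.6), (1.9, -31.3, -6.3), (1.95, -33.8, -6.0), (2.0, -36.2, -5.5)]
```

drive_tool --deltas '[{"linear": [-2.2,-1.4,0],"twist": 0,"claw": 0.2},{"linear": [-4.4,-2.5,0],"twist": 0,"claw": 0.2},{"linear": [-6.7,-3.5,0],"twist": 0,"claw": 0.2},{"linear": [-6.7,-3.5,0],"twist": 0,"claw": 0.2}]'

```text
clock: 11.8
position: [0.5861, -0.1117, 0.0754]
ee_rot: [-0.001, 0.631, 0.776, -0.0]
contact_force: [1.4, -2.3, 5.9]
width: 0.0233
gripper_force: 21.2
```

drive_tool --deltas '[{"linear": [-2.4,-0.8,0],"twist": 0,"claw": 0.2},{"linear": [-4.8,-1.6,0],"twist": 0,"claw": 0.2},{"linear": [-7.2,-2.2,0],"twist": 0,"claw": 0.2},{"linear": [-7.2,-2.2,0],"twist": 0,"claw": 0.2}]'

```text
clock: 12.13
position: [0.5787, -0.1137, 0.0754]
ee_rot: [-0.001, 0.631, 0.776, -0.0]
contact_force: [1.3, -1.6, 6.7]
width: 0.0234
gripper_force: 21.2
```

```bash
python3 -c "
from arc import *
S=(544.6,-179.2); report(S); rows(S,pt(S,1.55),np.arange(1.6,2.35,.05))"
```

```text
t 12.13 th 1.589 r 49.3 Fback 1.0 Frad 1.8 Fz 6.7 [ 578.6887056  -113.69210525]
[(1.6, -2.5, -0.5), (1.65, -4.9, -0.9), (1.7, -7.4, -1.1), (1.75, -9.9, -1.2), (1.8, -12.4, -1.2), (1.85, -14.9, -1.1), (1.9, -17.4, -0.9), (1.95, -19.9, -0.5), (2.0, -22.3, 0.0), (2.05, -24.7, 0.6), (2.1, -27.1, 1.4), (2.15, -29.5, 2.2), (2.2, -31.8, 3.2), (2.25, -34.0, 4.3), (2.3, -36.2, 5.5)]
```

drive_tool --deltas '[{"linear": [-2.5,-0.5,1],"twist": 0,"claw": 0.2},{"linear": [-4.9,-0.9,1],"twist": 0,"claw": 0.2},{"linear": [-7.4,-1.1,1],"twist": 0,"claw": 0.2},{"linear": [-7.4,-1.1,1],"twist": 0,"claw": 0.2}]'

```text
clock: 12.47
position: [0.5708, -0.1146, 0.0755]
ee_rot: [-0.002, 0.631, 0.776, -0.001]
contact_force: [-0.0, -1.3, -1.3]
width: 0.0232
gripper_force: 20.6
```

drive_tool --deltas '[{"linear": [-2.5,-0.1,0],"twist": 0,"claw": 0.2},{"linear": [-5.0,-0.1,0],"twist": 0,"claw": 0.2},{"linear": [-7.5,0.0,0],"twist": 0,"claw": 0.2},{"linear": [-7.5,0.0,0],"twist": 0,"claw": 0.2}]'

```text
clock: 12.8
position: [0.5637, -0.1145, 0.0756]
ee_rot: [-0.001, 0.631, 0.776, -0.0]
contact_force: [1.5, 0.8, -4.8]
width: 0.023
gripper_force: 20.3
```

```bash
python3 -c "
from arc import *
S=(544.6,-179.2); report(S); rows(S,pt(S,1.85),np.arange(1.9,2.65,.05))"
```

```text
t 12.80 th 1.894 r 49.6 Fback 1.4 Frad -1.0 Fz -4.8 [ 563.72026636 -114.46737142]
[(1.9, -2.5, 0.3), (1.95, -5.0, 0.6), (2.0, -7.4, 1.1), (2.05, -9.8, 1.7), (2.1, -12.2, 2.5), (2.15, -14.6, 3.3), (2.2, -16.9, 4.3), (2.25, -19.1, 5.4), (2.3, -21.3, 6.6), (2.35, -23.4, 7.9), (2.4, -25.5, 9.3), (2.45, -27.5, 10.8), (2.5, -29.4, 12.4), (2.55, -31.2, 14.1), (2.6, -33.0, 15.9)]
```

drive_tool --deltas '[{"linear": [-2.5,0.3,-0.4],"twist": 0,"claw": 0.2},{"linear": [-5.0,0.6,-0.4],"twist": 0,"claw": 0.2},{"linear": [-7.4,1.1,-0.4],"twist": 0,"claw": 0.2},{"linear": [-7.4,1.1,-0.4],"twist": 0,"claw": 0.2}]'

```text
clock: 13.13
position: [0.5567, -0.1134, 0.0756]
ee_rot: [-0.001, 0.631, 0.776, -0.0]
contact_force: [0.1, 1.0, -4.5]
width: 0.0235
gripper_force: 20.2
```

drive_tool --deltas '[{"linear": [-2.4,0.6,0],"twist": 0,"claw": 0.2},{"linear": [-4.8,1.4,0],"twist": 0,"claw": 0.2},{"linear": [-7.2,2.2,0],"twist": 0,"claw": 0.2},{"linear": [-7.2,2.2,0],"twist": 0,"claw": 0.2}]'

```text
clock: 13.47
position: [0.5509, -0.1116, 0.0757]
ee_rot: [0.001, 0.631, 0.776, 0.0]
contact_force: [4.8, 1.1, -10.0]
width: 0.0234
gripper_force: 20.1
```

```bash
python3 -c "
from arc import *
S=(544.6,-179.2); report(S); rows(S,pt(S,2.15),np.arange(2.2,2.95,.05))"
```

```text
t 13.47 th 2.158 r 50.0 Fback 4.0 Frad -2.8 Fz -10.0 [ 550.87202044 -111.64821817]
[(2.2, -2.3, 1.0), (2.25, -4.6, 2.1), (2.3, -6.7, 3.3), (2.35, -8.9, 4.6), (2.4, -10.9, 6.0), (2.45, -12.9, 7.5), (2.5, -14.8, 9.1), (2.55, -16.7, 10.8), (2.6, -18.4, 12.6), (2.65, -20.1, 14.5), (2.7, -21.6, 16.4), (2.75, -23.1, 18.5), (2.8, -24.4, 20.6), (2.85, -25.7, 22.7), (2.9, -26.8, 25.0)]
```

The cam has met the follower at about 2.1 rad (Fback 4 N). I'm going on in small steps, with small trims in z and centre.

drive_tool --deltas '[{"linear": [-2.1,1.3,-0.8],"twist": 0,"claw": 0.2},{"linear": [-4.4,2.4,-1],"twist": 0,"claw": 0.2},{"linear": [-6.5,3.6,-1],"twist": 0,"claw": 0.2},{"linear": [-6.5,3.6,-1],"twist": 0,"claw": 0.2}]'

```text
clock: 13.8
position: [0.5459, -0.1092, 0.0756]
ee_rot: [0.003, 0.631, 0.776, 0.0]
contact_force: [5.8, -2.0, -6.3]
width: 0.0234
gripper_force: 20.4
```

```bash
python3 -c "
from arc import *
S=(544.9,-178.9); report(S); rows(S,pt(S,2.3),np.arange(2.35,3.05,.05))"
```

```text
t 13.80 th 2.269 r 50.4 Fback 6.1 Frad -1.0 Fz -6.3 [ 545.93982601 -109.22467638]
[(2.35, -2.1, 1.3), (2.4, -4.2, 2.7), (2.45, -6.2, 4.2), (2.5, -8.1, 5.8), (2.55, -9.9, 7.5), (2.6, -11.7, 9.3), (2.65, -13.3, 11.2), (2.7, -14.9, 13.2), (2.75, -16.3, 15.2), (2.8, -17.7, 17.3), (2.85, -18.9, 19.5), (2.9, -20.0, 21.7), (2.95, -21.1, 24.0), (3.0, -22.0, 26.3)]
```

drive_tool --deltas '[{"linear": [-2.1,1.3,-0.5],"twist": 0,"claw": 0.2},{"linear": [-4.2,2.7,-0.5],"twist": 0,"claw": 0.2},{"linear": [-6.2,4.2,-0.5],"twist": 0,"claw": 0.2},{"linear": [-6.2,4.2,-0.5],"twist": 0,"claw": 0.2}]'

```text
clock: 14.13
position: [0.5402, -0.1056, 0.0756]
ee_rot: [0.003, 0.631, 0.776, 0.0]
contact_force: [5.7, -2.2, -5.6]
width: 0.0235
gripper_force: 20.5
```

```bash
python3 -c "
from arc import *
S=(544.9,-178.9); report(S); rows(S,pt(S,2.45),np.arange(2.5,3.05,.05))"
```

```text
t 14.13 th 2.403 r 50.4 Fback 5.9 Frad -1.6 Fz -5.6 [ 540.20820859 -105.64807798]
[(2.5, -1.9, 1.6), (2.55, -3.7, 3.3), (2.6, -5.5, 5.1), (2.65, -7.1, 7.0), (2.7, -8.7, 8.9), (2.75, -10.1, 11.0), (2.8, -11.5, 13.1), (2.85, -12.7, 15.3), (2.9, -13.9, 17.5), (2.95, -14.9, 19.8), (3.0, -15.8, 22.1)]
```

drive_tool --deltas '[{"linear": [-1.9,1.6,-0.3],"twist": 0,"claw": 0.2},{"linear": [-3.7,3.3,-0.3],"twist": 0,"claw": 0.2},{"linear": [-3.7,3.3,-0.3],"twist": 0,"claw": 0.2}]'

```text
clock: 14.38
position: [0.5365, -0.1027, 0.0756]
ee_rot: [0.004, 0.631, 0.776, 0.0]
contact_force: [4.7, -3.5, -2.9]
width: 0.0235
gripper_force: 20.7
```

```bash
python3 -c "
from arc import *
S=(544.9,-178.9); report(S); rows(S,pt(S,2.55),np.arange(2.6,3.05,.05))"
```

```text
t 14.38 th 2.497 r 50.4 Fback 5.8 Frad -0.5 Fz -2.9 [ 536.51920963 -102.65705313]
[(2.6, -1.7, 1.8), (2.65, -3.4, 3.7), (2.7, -4.9, 5.6), (2.75, -6.4, 7.7), (2.8, -7.7, 9.8), (2.85, -9.0, 11.9), (2.9, -10.1, 14.2), (2.95, -11.1, 16.4), (3.0, -12.0, 18.8)]
```

drive_tool --deltas '[{"linear": [-1.8,1.8,-0.3],"twist": 0,"claw": 0.2},{"linear": [-3.4,3.7,-0.3],"twist": 0,"claw": 0.2},{"linear": [-3.4,3.7,-0.3],"twist": 0,"claw": 0.2}]'

```text
clock: 14.63
position: [0.533, -0.0992, 0.0755]
ee_rot: [0.004, 0.631, 0.776, -0.0]
contact_force: [3.8, -4.3, -1.4]
width: 0.0234
gripper_force: 20.9
```

```bash
python3 -c "
from arc import *
S=(544.9,-178.9); report(S); rows(S,pt(S,2.65),np.arange(2.7,3.15,.05))"
```

```text
t 14.63 th 2.596 r 50.3 Fback 5.8 Frad 0.1 Fz -1.4 [532.99931717 -99.16045543]
[(2.7, -1.6, 2.0), (2.75, -3.0, 4.0), (2.8, -4.4, 6.1), (2.85, -5.6, 8.3), (2.9, -6.7, 10.5), (2.95, -7.8, 12.8), (3.0, -8.7, 15.1), (3.05, -9.4, 17.5), (3.1, -10.1, 19.9)]
```

drive_tool --deltas '[{"linear": [-1.6,2.0,0],"twist": 0,"claw": 0.2},{"linear": [-3.0,4.0,0],"twist": 0,"claw": 0.2},{"linear": [-3.0,4.0,0],"twist": 0,"claw": 0.2}]'

```text
clock: 14.88
position: [0.5302, -0.0958, 0.0756]
ee_rot: [0.004, 0.631, 0.776, -0.0]
contact_force: [3.0, -6.3, -2.1]
width: 0.0232
gripper_force: 20.8
```

```bash
python3 -c "
from arc import *
S=(544.9,-178.9); report(S)"
```

```text
t 14.88 th 2.684 r 50.2 Fback 6.8 Frad 1.5 Fz -2.1 [530.19385213 -95.76414301]
```

drive_tool --deltas '[{"linear": [-1.4,2.1,0],"twist": 0,"claw": 0.2},{"linear": [-2.6,4.3,0],"twist": 0,"claw": 0.2},{"linear": [-2.6,4.3,0],"twist": 0,"claw": 0.2}]'

```text
clock: 15.13
position: [0.5275, -0.0919, 0.0755]
ee_rot: [0.004, 0.631, 0.776, -0.001]
contact_force: [1.8, -6.5, -1.2]
width: 0.0234
gripper_force: 20.8
```

```bash
python3 -c "
from arc import *
S=(544.9,-178.9); report(S); rows(S,pt(S,2.85),np.arange(2.9,3.45,.05))"
```

```text
t 15.13 th 2.777 r 50.2 Fback 6.5 Frad 2.0 Fz -1.2 [527.51128334 -91.93364409]
[(2.9, -1.1, 2.2), (2.95, -2.2, 4.5), (3.0, -3.1, 6.8), (3.05, -3.8, 9.2), (3.1, -4.5, 11.6), (3.15, -5.1, 14.1), (3.2, -5.5, 16.5), (3.25, -5.8, 19.0), (3.3, -6.0, 21.5), (3.35, -6.0, 24.0), (3.4, -5.9, 26.5), (3.45, -5.7, 29.0)]
```

drive_tool --deltas '[{"linear": [-1.4,2.1,0],"twist": 0,"claw": 0.2},{"linear": [-2.5,4.4,0],"twist": 0,"claw": 0.2},{"linear": [-2.5,4.4,0],"twist": 0,"claw": 0.2}]'

```text
clock: 15.38
position: [0.5249, -0.0876, 0.0755]
ee_rot: [0.004, 0.631, 0.776, -0.001]
contact_force: [2.1, -6.8, -2.0]
width: 0.0233
gripper_force: 20.9
```

```bash
python3 -c "
from arc import *
S=(544.9,-178.9); report(S)"
```

```text
t 15.38 th 2.877 r 50.4 Fback 7.0 Frad 1.2 Fz -2.0 [524.89678962 -87.61872694]
```

drive_tool --deltas '[{"linear": [-0.9,2.3,0],"twist": 0,"claw": 0.2},{"linear": [-1.6,4.7,0],"twist": 0,"claw": 0.2},{"linear": [-1.6,4.7,0],"twist": 0,"claw": 0.2}]'

```text
clock: 15.63
position: [0.5227, -0.0828, 0.0755]
ee_rot: [0.004, 0.631, 0.776, -0.001]
contact_force: [1.5, -6.4, -0.0]
width: 0.0232
gripper_force: 21.0
```

```bash
python3 -c "
from arc import *
S=(544.9,-178.9); report(S)"
```

```text
t 15.63 th 2.982 r 50.4 Fback 6.5 Frad 0.8 Fz -0.0 [522.74627287 -82.792133  ]
```

drive_tool --deltas '[{"linear": [-0.7,2.4,0],"twist": 0,"claw": 0.2},{"linear": [-1.3,4.9,0],"twist": 0,"claw": 0.2},{"linear": [-1.3,4.9,0],"twist": 0,"claw": 0.2}]'

```text
clock: 15.88
position: [0.5209, -0.0774, 0.0755]
ee_rot: [0.003, 0.631, 0.776, -0.001]
contact_force: [1.0, -5.0, 1.1]
width: 0.0231
gripper_force: 21.1
```

```bash
python3 -c "
from arc import *
S=(544.9,-178.9); report(S)"
```

```text
t 15.88 th 3.096 r 50.5 Fback 5.1 Frad 0.2 Fz 1.1 [520.93668537 -77.35300577]
```

drive_tool --deltas '[{"linear": [-0.4,2.4,0],"twist": 0,"claw": 0.2},{"linear": [-0.7,4.9,0],"twist": 0,"claw": 0.2},{"linear": [-0.7,4.9,0],"twist": 0,"claw": 0.2}]'

```text
clock: 16.13
position: [0.5198, -0.0716, 0.0754]
ee_rot: [0.002, 0.631, 0.776, -0.001]
contact_force: [-0.6, -2.7, 2.5]
width: 0.0235
gripper_force: 21.2
```

```bash
python3 -c "
from arc import *
S=(544.9,-178.9); report(S)"
```

```text
t 16.13 th 3.211 r 50.5 Fback 2.6 Frad 1.0 Fz 2.5 [519.81075489 -71.64767486]
```

The resistance is fading (5.1 N, then 2.6 N), so the dwell is near. Half-size steps from here.

drive_tool --deltas '[{"linear": [-0.1,1.5,0],"twist": 0,"claw": 0.2},{"linear": [-0.2,3,0],"twist": 0,"claw": 0.2},{"linear": [-0.2,3,0],"twist": 0,"claw": 0.2},{"linear": [-0.2,3,0],"twist": 0,"claw": 0.2}]'

```text
clock: 16.47
position: [0.5194, -0.067, 0.0753]
ee_rot: [0.001, 0.631, 0.776, 0.0]
contact_force: [-0.5, -1.7, 7.7]
width: 0.0235
gripper_force: 21.7
```

```bash
python3 -c "
from arc import *
S=(544.9,-178.9); report(S)"
```

```text
t 16.47 th 3.303 r 50.4 Fback 1.7 Frad 0.6 Fz 7.7 [519.44309932 -67.00350271]
```

drive_tool --deltas '[{"linear": [0,1.5,0],"twist": 0,"claw": 0.2},{"linear": [0,3,0],"twist": 0,"claw": 0.2},{"linear": [0,3,0],"twist": 0,"claw": 0.2},{"linear": [0,3,0],"twist": 0,"claw": 0.2}]'

```text
clock: 16.8
position: [0.5194, -0.0638, 0.0753]
ee_rot: [0.001, 0.631, 0.776, 0.0]
contact_force: [-0.2, -0.7, 7.0]
width: 0.0234
gripper_force: 21.7
```

```bash
python3 -c "
from arc import *
S=(544.9,-178.9); report(S)"
```

```text
t 16.80 th 3.368 r 50.4 Fback 0.7 Frad 0.2 Fz 7.0 [519.42349455 -63.75977553]
```

drive_tool --deltas '[{"linear": [0.1,1.5,0.5],"twist": 0,"claw": 0.2},{"linear": [0.2,3.2,1],"twist": 0,"claw": 0.2},{"linear": [0.2,3.2,1],"twist": 0,"claw": 0.2},{"linear": [0.2,3.2,1],"twist": 0,"claw": 0.2}]'

```text
clock: 17.13
position: [0.5195, -0.0602, 0.0754]
ee_rot: [0.0, 0.631, 0.776, 0.001]
contact_force: [1.1, -0.8, 4.9]
width: 0.0236
gripper_force: 21.5
```

```bash
python3 -c "
from arc import *
S=(544.9,-178.9); report(S)"
```

```text
t 17.13 th 3.439 r 50.6 Fback 0.7 Frad -1.2 Fz 4.9 [519.49789168 -60.166884  ]
```

The knob stands at 3.44 rad with only 0.7 N of friction, so it is on the dwell. I'm releasing, rising and looking.

drive_tool --deltas '[{"linear": [0,0,0],"twist": 0,"claw": 0.33},{"linear": [0,0,0],"twist": 0,"claw": 0.45},{"linear": [0,0,0],"twist": 0,"claw": 0.55},{"linear": [0,0,0],"twist": 0,"claw": 0.55},{"linear": [0,0,10],"twist": 0,"claw": 0.55},{"linear": [0,0,30],"twist": 0,"claw": 0.55},{"linear": [0,0,60],"twist": 0,"claw": 0.55},{"linear": [0,-20,90],"twist": 0,"claw": 0.55},{"linear": [20,-40,120],"twist": 0,"claw": 0.55},{"linear": [45,-50,140],"twist": 0,"claw": 0.55},{"linear": [50,-50,140],"twist": 0,"claw": 0.55},{"linear": [50,-50,140],"twist": 0,"claw": 0.55}]'

```text
clock: 18.13
position: [0.5712, -0.1113, 0.2165]
ee_rot: [0.002, 0.632, 0.775, 0.001]
contact_force: [-0.4, 0.5, -0.3]
width: 0.0472
gripper_force: 0.0
```

drive_tool --deltas '[{"linear": [0,0,0],"twist": 0,"claw": 0.55},{"linear": [0,0,0],"twist": 0,"claw": 0.55},{"linear": [0,0,0],"twist": 0,"claw": 0.55},{"linear": [0,0,0],"twist": 0,"claw": 0.55}]'

```text
clock: 18.47
position: [0.5678, -0.1098, 0.2139]
ee_rot: [-0.001, 0.631, 0.776, -0.0]
contact_force: [-0.3, -0.3, 0.4]
width: 0.0468
gripper_force: 0.0
```

```bash
python3 - <<'E'
from arc import *
import pickle
s=sensors.get_state(); m=eyes.camera_model("wrist"); a=eyes.get_image("wrist"); pickle.dump((m,s),open("w6.pkl","wb"))
S=(544.5,-178.7)
for th in (3.2,3.3,3.44,3.6): print(th,proj(m,np.r_[pt(S,th),98]/1000).round(0), proj(m,np.r_[pt(S,th),58]/1000).round(0))
print("shaft",proj(m,np.r_[pt(S,0,0),60]/1000).round(0))
cv2.imwrite("pics/w6.png",a[:,:,::-1]); print(s["clock"],s["position"],s["contact_force"])
E
```

```text
3.2 [[229. 156.]] [[236. 153.]]
3.3 [[230. 150.]] [[236. 147.]]
3.44 [[231. 141.]] [[238. 140.]]
3.6 [[235. 132.]] [[241. 132.]]
shaft [[288. 156.]]
18.4667 [ 0.56778823 -0.10983827  0.21389614] [-0.28130646 -0.2500757   0.43243882]
```

View pics/w6.png

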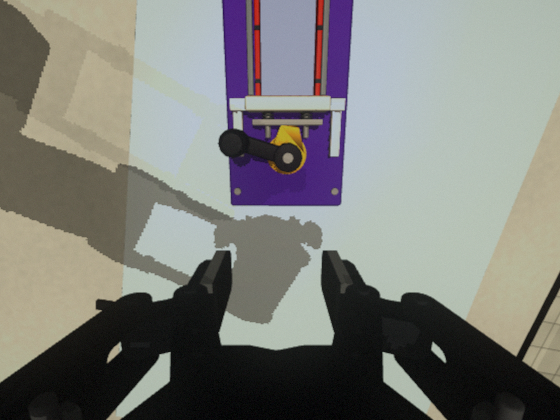

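The wrist view shows the knob at (233,141), which is 3.44 rad, unchanged more than a second after letting go. The cam nose at (291,130) bears on the follower, and the tray is flat and clamped. Handing in.

```bash
python3 -c "
from rig import manip; print(manip.sign_off())"
```

```text
the job is handed in; nothing more can be done
None
```

The red-sided tray lies flat in the caster, released and clamped; I left the crank on the cam's dwell at about 3.44 rad, where it stayed after I let go, and handed the job in at about 18.5 s (limit 72 s) with no verdict shown.

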